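# Extend the sensor boom to its next hole

## Task

Lengthen the telescoping boom of the bench stand so that its sensor head comes out over the steel pot: pinch the sleeve across the sprung button to press the button in, slide the sleeve outward (away from the post) until the button pops out through the sleeve's next hole, and before letting go keep up a steady outward pull of about 10 N for a second to make sure that it has caught. Never strain the button hard against the hole (stay well below 20 N), let go with the button fully out, and leave the pot and the other things where they are.

Things in the scene. Friction and masses are not known exactly. Their poses are not given: they have to be found in the camera images.
- stand: bolted-down grey bench stand: base 160 x 140 x 14 mm, post 162 mm high, level square boom along the stand's +y, its axis 135 mm up. Origin: centre of the base's underside, below the post; z up. The boom's fixed inner tube is 22 mm square and ends at y = 265 mm; the button sits in its +x face at y = 170 mm
- sleeve (a joint): metres the sleeve has slid out along the stand's +y; 0 at the start, end stop 0.068. The next hole catches somewhere from 0.035 to 0.058: it differs each time and must be felt for. Sliding takes 4 to 6 N, but starting the pressed button under the hole's edge (first 9 mm) up to 15 N, safe for the button. Play in a hole 0.75 mm either way; with the button out the sleeve stops dead
- button (a joint): metres the button is pressed in: 0 fully out, 0.0065 tip flush with the sleeve's face, about 0.0085 riding under the sleeve's wall, stop 0.0105. Its spring takes 3 to 6 N
- button_tip (a point): tip of the steel button's dome (12 mm diameter), standing 6.5 mm proud of the sleeve's +x face and 20.5 mm from the boom's axis when out; press towards the stand's -x. A pad closed flat on the sleeve presses it flush; then the hole's edge can ride over its dome as the sleeve is slid. When out, its straight sides lock the sleeve
- pot: open steel pot, 90 mm across, 72 mm high, standing below the place that the sensor head will reach. Origin: centre of its underside. To be left alone
- jar: amber glass jar, 52 mm diameter, 75 mm high, a bystander. Origin: centre of its underside
- wrench: steel wrench lying on the bench, a bystander. Origin: underside, middle; it lies along its x
- beaker: glass beaker, 60 mm diameter, 70 mm high, a bystander. Origin: centre of its underside
- sleeve_hole (a point): centre of the hole where the button sits at the start, on the +x face of the bare aluminium sleeve (28 mm square, 2 mm walls, from 90 mm inward to 115 mm outward of this point), 14 mm from the boom's axis; moves with the sleeve. Axes as the stand's. The next hole is further inward (-y). The outer end has a 34 mm black cap and the sensor head, 38 mm across, 60 mm high

How it is judged:
By the outcome, as a careful person would: the job done as asked, in the order asked, and still so for the second after the job is handed in, with the robot touching nothing.
It also fails if it takes over 40 s, if anything falls off the work surface, if the arm or the gripper's body presses on something with over 40 N, if the wrist force passes 120 N, or if a joint passes its speed limit or range.

## Robot

A 6-joint arm with a two-finger parallel gripper is mounted at the origin on the work surface. World frame = base frame: x ahead of the robot, y to its left, z up, the work surface at z = 0. Lengths are in mm, angles in rad, forces in N, time in s.
With the tool pointing down it reaches from about 350 to 975 mm from the base axis. Payload 7.1 kg.
Tool frame: the origin (TCP) lies at the very end of the fingers, on their centre line; the grasp point (between the pads) lies manip.grasp_offset behind it (manip.grasp_offset is the distance from the TCP to the grasp point, in mm); z points along the fingers, y is the direction in which the jaws open and shut (so a half turn about z gives the same grasp; the last joint's range is limited). The gripper opens to 88 mm and grips with 3 to 60 N. Pads are 20 mm wide; open, the fingers measure 115 mm over their backs; the gripper's body (75 mm by 178 mm) begins 61 mm behind the grasp point.
Start: joints at [-0.019, 0.423, 1.63, -0, 1.089, -0.019], TCP at [624.984, 0.026, 222.675] pointing down, gripper open.
Joint ranges: [-3, 3], [-0.9, 2.11], [0.09, 2.58], [-1.31, 4.45], [0.11, 2.69], [-2.54, 2.54]. Speed limits (rad/s): [2.39, 2.39, 3.01, 3.14, 3.14, 3.14].

## Interface

Orientations are given as a unit quaternion [x, y, z, w].
In Python, from workcell import manip gives the robot as it stands. The module is installed in compiled form; this text tells all that it offers. Calls block until the motion is done:
- manip.goto(position, orientation): joint-space move of the TCP to a pose.
- manip.line_to(position, orientation=None, velocity=150, force_limit=None): straight line of the TCP; orientation=None keeps the orientation; velocity is the mean speed in mm/s. With force_limit (N) it stops when the force on the tool has changed by that much, and returns True; else False.
- manip.move_joints(angles): joint-space move.
- manip.open_gripper() and manip.grasp(): open the fingers fully, or close them until they stop; the grip force is fixed at half the most.
- manip.sleep(seconds).
- manip.inverse_kinematics(position, orientation): joint angles nearest the present ones, or None.
- manip.grab_frame(name): name is "scene" or "side" or "wrist"; returns a dict with "frame" (480x640x3 uint8, blue, green, red), "fx", "fy", "cx", "cy" (pixels), "k1" (the pictures are not rectified: a ray, as slopes to the right and down, at radius r is drawn at 1 + k1 r^2 times it, then the intrinsics apply), "rvec" (rotation vector, rad) and "tvec" (3), from world to camera coordinates, as OpenCV has them; the wrist camera has in their place "tool_from_camera" (4x4, takes a point from camera to tool coordinates, whose origin is the TCP and whose axes are the flange's). Camera axes: x right, y down, z forward; pixel columns grow to the right and rows downward; lengths in mm; the calibration is good to about 2 mm. A picture is of the moment at which its call begins: read the wrist's pose just before it. There is no depth.
A pose or a line that the arm cannot do raises manip.MotionError and nothing moves.
- manip.job_done(): hands the job in, once; it reports no verdict.
Readings, each from a call of its own:
- manip.read_time(): time.
- manip.read_joints(): joint angles.
- manip.read_joint_velocities(): joint speeds.
- manip.read_tau(): joint torques, N m.
- manip.read_position(): TCP position.
- manip.read_orientation(): TCP orientation.
- manip.read_force(): force on the tool from outside, world axes, zero at the start.
- manip.read_torque(): the same for the moment, N m.
- manip.read_grip_width(): finger opening in mm.
Only numpy, scipy, OpenCV 4.12 (cv2) and the standard library are available. Lean on these libraries where they do the work, as an engineer would, in place of code of your own. Each camera call takes 0.05 s, during which the arm holds its last target.

## Working session

There is one attempt and no reset: what is moved stays moved. The work goes in short steps, each a Python script; the robot and the scene stay as the last script left them, time stands still between calls to the robot, and variables do not carry over. Pictures are saved under pics/ and viewed, and the job is handed in when it is done.

```bash
mkdir -p pics
python3 - <<'E'
from workcell import manip
import cv2
for n in("scene","side","wrist"):
    f=manip.grab_frame(n); cv2.imwrite(f"pics/{n}0.png",f["frame"])
    print(n,{k:v for k,v in f.items() if k!="frame"})
print(manip.grasp_offset,manip.read_time(),manip.read_orientation(),manip.read_grip_width(),manip.read_force())
E
```

```text
scene {'fx': 436.462179921797, 'fy': 436.462179921797, 'cx': 315.5330556137728, 'cy': 246.5469197426995, 'k1': 0.00974971196159573, 'rvec': array([ 1.57237908,  1.7176707 , -0.87695468]), 'tvec': array([  10.31295602, -224.68977467, 1190.92817741])}
side {'fx': 543.9010326889963, 'fy': 543.9010326889963, 'cx': 332.27212126090853, 'cy': 241.42477280034979, 'k1': 0.007945017938623756, 'rvec': array([ 2.13407227, -0.36515345,  0.22532478]), 'tvec': array([-520.43804801,  199.56473698,  680.08734547])}
wrist {'fx': 362.97714336066383, 'fy': 362.97714336066383, 'cx': 323.87101617521296, 'cy': 236.81644225144868, 'k1': -0.008538651974784255, 'tool_from_camera': array([[ 8.19966516e-05, -9.57269845e-01, -2.89196190e-01,
         7.98965799e+01],
       [ 9.99999995e-01,  9.51139813e-05, -3.13043368e-05,
        -9.43918214e-01],
       [ 5.74732986e-05, -2.89196186e-01,  9.57269848e-01,
        -1.62390014e+02],
       [ 0.00000000e+00,  0.00000000e+00,  0.00000000e+00,
         1.00000000e+00]])}
18.700000000000003 0.15 [ 7.07117170e-01  7.07096135e-01 -4.12542902e-04 -4.38862442e-04] 87.53868837631309 [ 0.22287195  0.13887223 -0.54599014]
```

View pics/scene0.png

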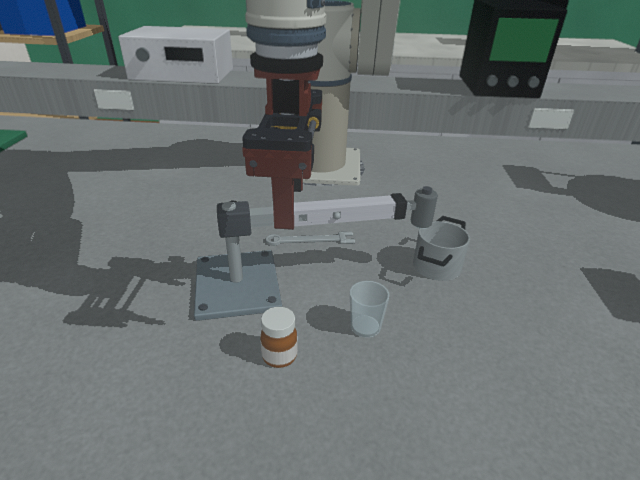

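View pics/side0.png

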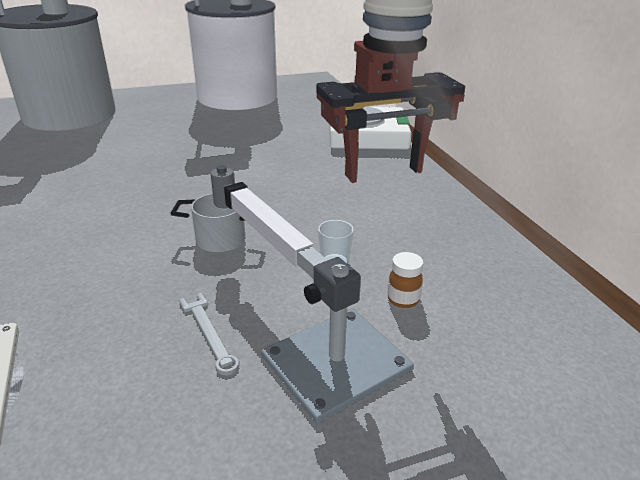

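View pics/wrist0.png

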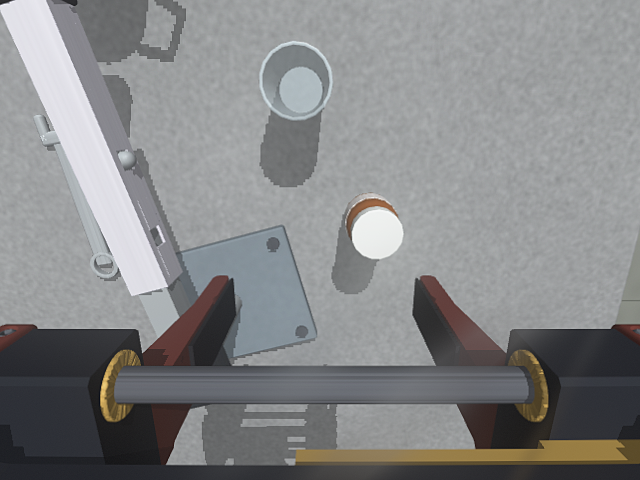

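Run:
```python
import cv2
a=cv2.imread("pics/scene0.png");cv2.imwrite("pics/c1.png",cv2.resize(a[180:330,190:420],None,fx=3.4,fy=3.4,interpolation=cv2.INTER_CUBIC))
a=cv2.imread("pics/side0.png");cv2.imwrite("pics/c2.png",cv2.resize(a[160:420,170:430],None,fx=2.3,fy=2.3,interpolation=cv2.INTER_CUBIC))
a=cv2.imread("pics/wrist0.png");cv2.imwrite("pics/c3.png",cv2.resize(a[0:360,0:340],None,fx=1.66,fy=1.66,interpolation=cv2.INTER_CUBIC))
```

```text
(no output)
```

View pics/c1.png

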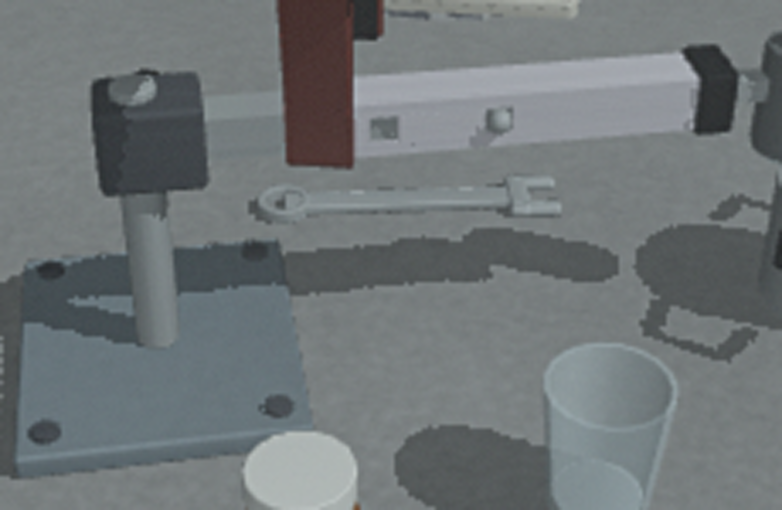

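View pics/c2.png

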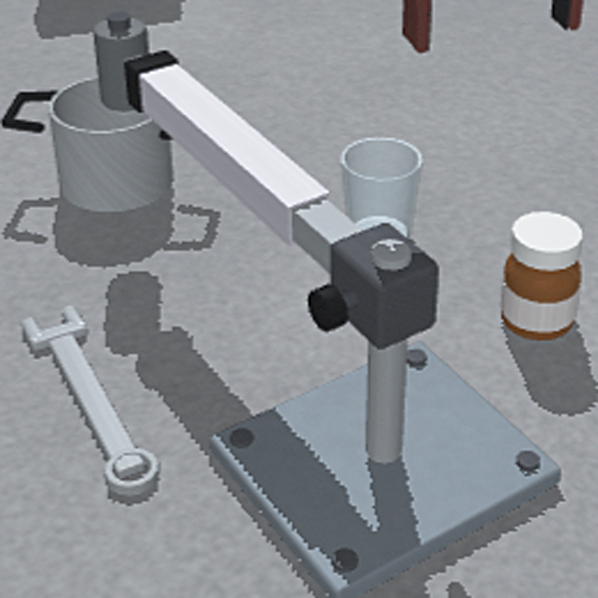

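View pics/c3.png

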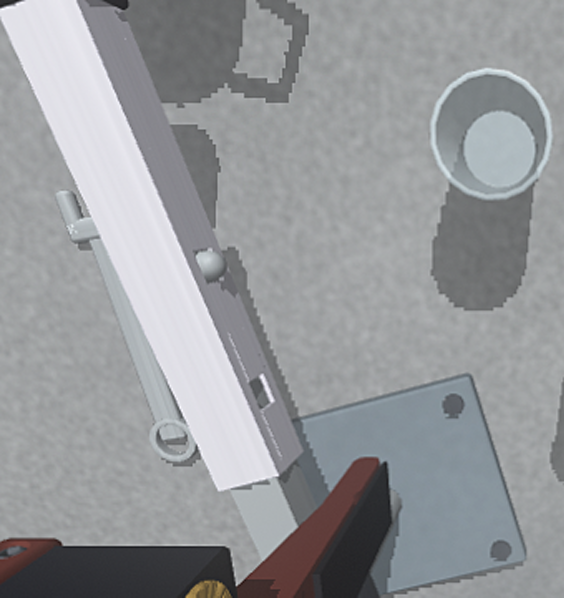

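```bash
cat > h.py <<'E'
import numpy as np,cv2
from scipy.optimize import least_squares
from scipy.spatial.transform import Rotation as R
SC=dict(f=436.462,cx=315.533,cy=246.547,k=.00975,r=[1.57237908,1.7176707,-0.87695468],t=[10.31295602,-224.68977467,1190.92817741])
SI=dict(f=543.901,cx=332.272,cy=241.425,k=.007945,r=[2.13407227,-0.36515345,0.22532478],t=[-520.43804801,199.56473698,680.08734547])
def proj(c,p):
    return cv2.projectPoints(np.float64(p).reshape(-1,1,3),np.float64(c['r']),np.float64(c['t']),np.float64([[c['f'],0,c['cx']],[0,c['f'],c['cy']],[0,0,1]]),np.float64([c['k'],0,0,0]))[0][:,0]
def wristcam(f,pos,q):
    T=np.eye(4);T[:3,:3]=R.from_quat(q).as_matrix();T[:3,3]=pos
    W=np.linalg.inv(T@f['tool_from_camera'])
    return dict(f=f['fx'],cx=f['cx'],cy=f['cy'],k=f['k1'],r=R.from_matrix(W[:3,:3]).as_rotvec(),t=W[:3,3])
def w(p,P):  # stand->world
    c,s=np.cos(p[2]),np.sin(p[2]);P=np.atleast_2d(np.float64(P))
    return np.c_[p[0]+c*P[:,0]-s*P[:,1],p[1]+s*P[:,0]+c*P[:,1],P[:,2]]
E
cat > fit.py <<'E'
from h import *
from workcell import manip
f=manip.grab_frame("wrist");WR=wristcam(f,manip.read_position(),manip.read_orientation())
A=[(SC,(20.5,170,135),(336.8,214.7)),(SC,(-80,-70,14),(197.4,257.1)),(SC,(-80,70,14),(273.2,250.6)),(SC,(80,70,14),(281.8,305)),(SC,(80,-70,14),(195.3,314.7)),
(SI,(-14,80,149),(297,250.4)),(SI,(14,80,149),(312.6,243.9)),(SI,(-14,80,121),(296.5,264.3)),(SI,(-80,70,14),(262.2,349.6)),(SI,(80,70,14),(351.7,310.9)),(SI,(80,-70,14),(413.5,364.3)),(SI,(-80,-70,14),(313.5,416)),
(WR,(-14,80,149),(131.3,295.2)),(WR,(14,80,149),(167.5,287.3)),(WR,(14,80,121),(180.7,272.3)),(WR,(20.5,170,135),(128,158)),(WR,(80,70,14),(283,226)),(WR,(80,-70,14),(316,338.5))]
res=lambda p:np.concatenate([(proj(c,w(p,P))-px).ravel() for c,P,px in A])
s=least_squares(res,[600,20,0.3],loss='soft_l1')
print(s.x,s.cost); print(res(s.x).reshape(-1,2).round(1).tolist())
p=s.x
for y in range(110,142,4): print(y,proj(WR,w(p,(14,y,135))).round(1),proj(SC,w(p,(14,y,135))).round(1))
print(w(p,[(20.5,170,135),(0,80,135),(0,300,135)]))
np.save('p.npy',p)
E
python3 fit.py
```

```text
[ 5.19781680e+02 -1.09100005e+02  2.63498069e-01] 33.28185956038285
[[0.2, 0.7], [-0.8, -3.2], [-1.7, -3.4], [-0.1, -2.2], [-2.2, -2.0], [-2.2, -1.3], [-0.0, -1.3], [-1.4, 2.0], [-2.7, -1.3], [0.6, -4.7], [1.1, -1.8], [2.4, 1.4], [-0.6, 0.8], [-0.4, -0.6], [1.2, -0.7], [6.0, -0.3], [-1.4, 0.5], [0.8, -0.0]]
110 [[159.3 241.8]] [[299.7 216.3]]
114 [[157.1 236.6]] [[302.1 216.1]]
118 [[155.  231.5]] [[304.6 215.9]]
122 [[152.8 226.3]] [[307.  215.7]]
126 [[150.6 221. ]] [[309.5 215.5]]
130 [[148.4 215.7]] [[311.9 215.3]]
134 [[146.2 210.4]] [[314.4 215.1]]
138 [[143.9 205. ]] [[316.8 214.9]]
[[495.29600739  60.37182706 135.        ]
 [498.9449218  -31.86122246 135.        ]
 [441.64383808 180.54542952 135.        ]]
```

```bash
cat >> h.py <<'E'
def quat(p):
    c,s=np.cos(p[2]),np.sin(p[2])
    return R.from_matrix(np.c_[[-s,c,0],[c,s,0],[0,0,-1]]).as_quat()
E
python3 - <<'E'
from h import *
from workcell import manip
p=np.load('p.npy')
P=w(p,(0,167,205))[0]; q=quat(p); print(P,manip.inverse_kinematics(P,q))
manip.goto(P,q); manip.sleep(.3)
pos,o=manip.read_position(),manip.read_orientation()
f=manip.grab_frame("wrist");cv2.imwrite("pics/w1.png",f["frame"]);cv2.imwrite("pics/s1.png",manip.grab_frame("scene")["frame"])
WR=wristcam(f,pos,o);np.save('wr1.npy',WR,allow_pickle=True)
P=[(20.5,170,135),(-14,80,149),(14,80,149),(-14,170,149),(14,170,149),(14,115,135),(-14,240,149),(14,240,149)]
for a,b in zip(P,proj(WR,w(p,P))):print(a,b.round(1))
print(pos,manip.read_time(),manip.read_force())
E
```

```text
[476.28494778  52.13595355 205.        ] [ 8.41904526e-02  2.33229625e-01  1.95983043e+00 -4.44089210e-16
  9.48532601e-01 -1.79307617e-01]
(20.5, 170, 135) [354.1 245.9]
(-14, 80, 149) [304.  372.6]
(14, 80, 149) [343.5 372.5]
(-14, 170, 149) [301.7 252.8]
(14, 170, 149) [345.6 252.7]
(14, 115, 135) [343.2 318.6]
(-14, 240, 149) [299.5 139.1]
(14, 240, 149) [347.6 139. ]
[477.33171028  51.84715439 204.96812818] 1.275 [ 0.28380866  1.01901916 -0.37525365]
```

View pics/w1.png

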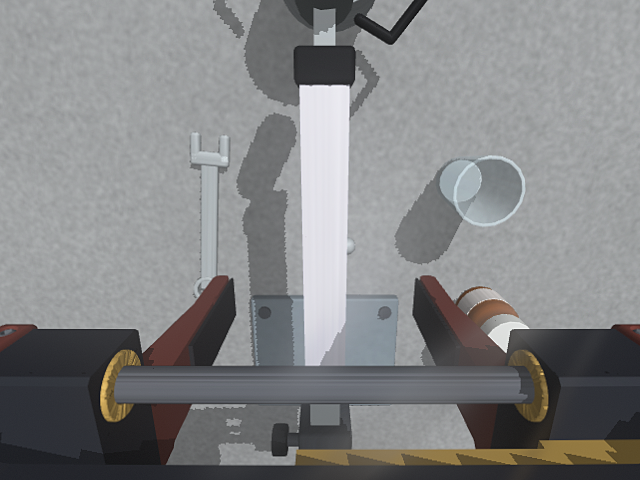

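Run:
```python
from h import *
from workcell import manip
a=cv2.imread("pics/w1.png");cv2.imwrite("pics/c4.png",cv2.resize(a[70:370,270:390],None,fx=2,fy=2,interpolation=cv2.INTER_CUBIC)) 
cv2.imwrite("pics/c5.png",cv2.resize(a[215:275,290:370],None,fx=9,fy=9,interpolation=cv2.INTER_NEAREST)) 
print(manip.read_position(),manip.read_joint_velocities(),manip.read_orientation(),quat(np.load('p.npy')))
```

```text
[476.80609712  51.92604739 204.8896646 ] [ 0.00271737 -0.00345169  0.00844958 -0.00121331 -0.00121936  0.00135147] [ 6.08333420e-01  7.93681580e-01 -1.34882583e-05 -1.09347311e-05] [0.60808738 0.7938701  0.         0.        ]
```

View pics/c5.png

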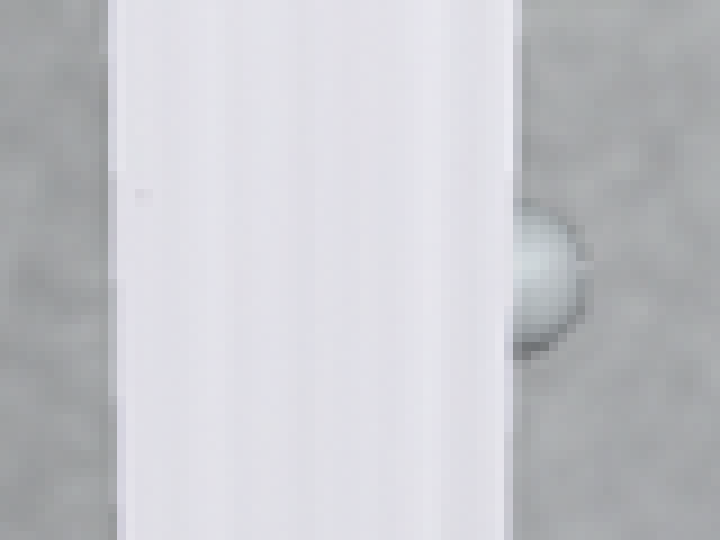

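View pics/c4.png

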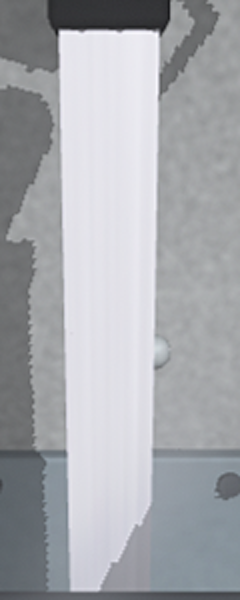

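Run:
```python
from h import *
a=cv2.imread("pics/w1.png")
b=np.hstack([a[265:305,205:245],a[265:305,405:445]])
cv2.imwrite("pics/c6.png",cv2.resize(b,None,fx=10,fy=10,interpolation=cv2.INTER_NEAREST)) 
g=a.astype(int)
for r in (280,284,288): print(r,[tuple(g[r,c]) for c in range(230,238)],[tuple(g[r,c]) for c in range(410,418)])
```

```text
280 [(np.int64(53), np.int64(52), np.int64(50)), (np.int64(50), np.int64(49), np.int64(48)), (np.int64(40), np.int64(38), np.int64(38)), (np.int64(100), np.int64(99), np.int64(98)), (np.int64(149), np.int64(149), np.int64(147)), (np.int64(159), np.int64(158), np.int64(155)), (np.int64(158), np.int64(157), np.int64(155)), (np.int64(158), np.int64(156), np.int64(156))] [(np.int64(165), np.int64(164), np.int64(161)), (np.int64(165), np.int64(165), np.int64(161)), (np.int64(166), np.int64(165), np.int64(162)), (np.int64(169), np.int64(167), np.int64(165)), (np.int64(148), np.int64(146), np.int64(144)), (np.int64(83), np.int64(81), np.int64(81)), (np.int64(51), np.int64(50), np.int64(49)), (np.int64(59), np.int64(57), np.int64(57))]
284 [(np.int64(51), np.int64(49), np.int64(49)), (np.int64(50), np.int64(48), np.int64(49)), (np.int64(44), np.int64(41), np.int64(41)), (np.int64(76), np.int64(75), np.int64(74)), (np.int64(141), np.int64(138), np.int64(136)), (np.int64(161), np.int64(160), np.int64(157)), (np.int64(157), np.int64(156), np.int64(153)), (np.int64(156), np.int64(156), np.int64(
[... 411 characters left out ...]
.int64(48)), (np.int64(50), np.int64(49), np.int64(49)), (np.int64(46), np.int64(44), np.int64(44)), (np.int64(39), np.int64(38), np.int64(37)), (np.int64(140), np.int64(138), np.int64(137)), (np.int64(170), np.int64(169), np.int64(166)), (np.int64(162), np.int64(160), np.int64(158)), (np.int64(159), np.int64(158), np.int64(156))] [(np.int64(159), np.int64(158), np.int64(155)), (np.int64(160), np.int64(159), np.int64(155)), (np.int64(159), np.int64(158), np.int64(156)), (np.int64(170), np.int64(169), np.int64(167)), (np.int64(103), np.int64(102), np.int64(100)), (np.int64(49), np.int64(48), np.int64(48)), (np.int64(51), np.int64(51), np.int64(50)), (np.int64(54), np.int64(53), np.int64(52))]
```

View pics/c6.png

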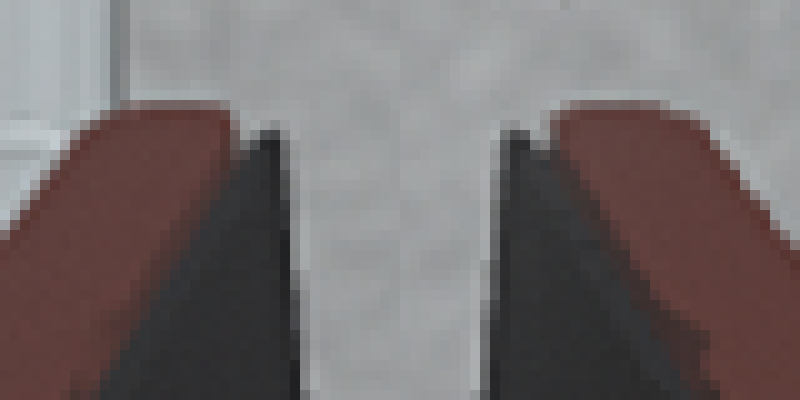

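Run:
```python
from h import *
from workcell import manip
f=manip.grab_frame("wrist")
C=wristcam(f,[0,0,0],[0,0,0,1])
for x in (8,10,12): print(x,proj(C,[(x,43.8,0),(x,-43.8,0),(x,43.8,-3)]).round(1).tolist())
p=np.load('p.npy')
P=w(p,(1.25,167.4,205))[0]; 
manip.line_to(P,quat(p),velocity=30)
for i in range(3):
  manip.sleep(.3);print(P-manip.read_position(),manip.read_force(),manip.read_time())
```

```text
8 [[415.7, 282.3], [235.4, 282.2], [417.2, 284.8]]
10 [[416.0, 278.5], [235.1, 278.4], [417.5, 281.0]]
12 [[416.3, 274.6], [234.8, 274.6], [417.8, 277.1]]
[ 0.02779024 -0.02431958 -0.04872403] [-0.62494941  0.76481785  0.14103777] 1.875
[ 0.00325422 -0.00469275 -0.0107762 ] [ 0.13940507  0.89962971 -0.15366143] 2.175
[-9.04031539e-03  1.07472002e-02 -4.70580467e-05] [-0.08013772 -0.41224476  1.40107282] 2.475
```

Run:
```python
from h import *
from workcell import manip
p=np.load('p.npy')
P=w(p,(1.25,167.4,116.3))[0]
print(manip.line_to(P,quat(p),velocity=90,force_limit=12)); manip.sleep(.3)
print(P-manip.read_position(),manip.read_force(),manip.read_grip_width(),manip.read_time())
cv2.imwrite("pics/w2.png",manip.grab_frame("wrist")["frame"]);cv2.imwrite("pics/s2.png",manip.grab_frame("scene")["frame"])
```

```text
False
[-0.21290883 -0.02795238 -0.33571412] [-0.57671484 -0.36994421 -1.29499622] 87.67616102869701 3.9083
```

View pics/w2.png

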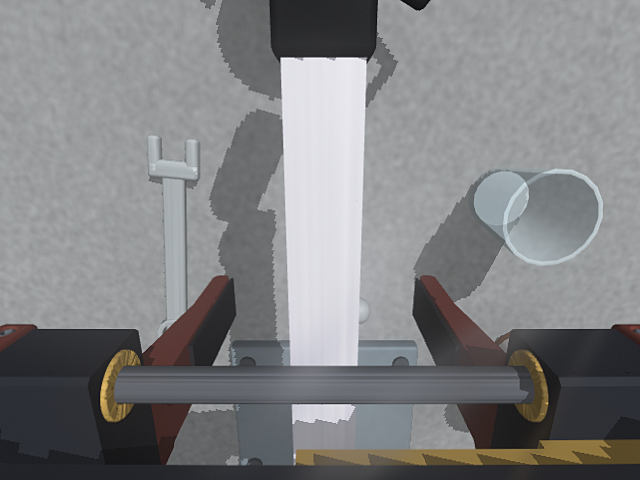

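View pics/s2.png

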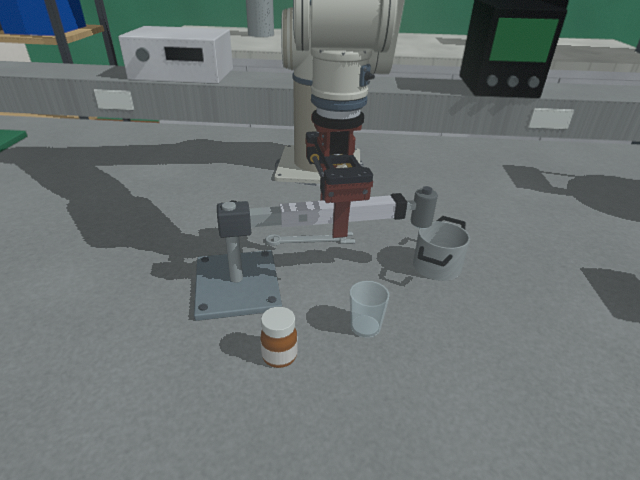

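Run:
```python
from h import *
from workcell import manip
f0=manip.read_force()
manip.grasp(); manip.sleep(.3)
print(f0,manip.read_force(),manip.read_grip_width(),manip.read_time(),manip.read_position())
cv2.imwrite("pics/w3.png",manip.grab_frame("wrist")["frame"]);cv2.imwrite("pics/s3.png",manip.grab_frame("scene")["frame"])
```

```text
[ 0.48234009 -0.25742829 -0.20846716] [1.49833724 0.52216174 1.51730963] 28.24426028992638 5.2583 [477.47672347  52.84684059 116.40531813]
```

View pics/w3.png

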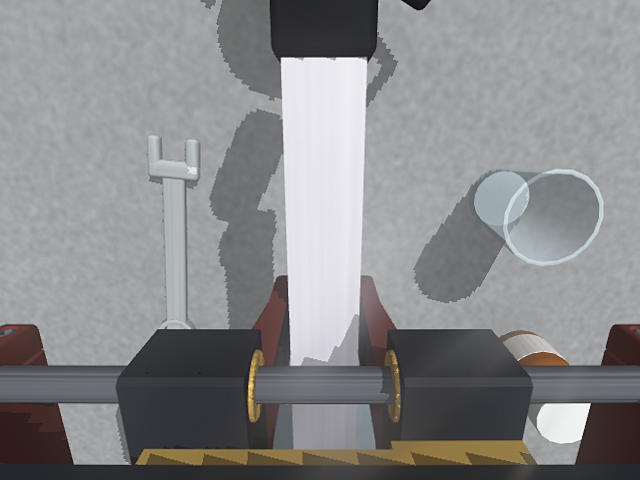

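Run:
```python
from h import *
from workcell import manip
p=np.load('p.npy');u=np.array([-np.sin(p[2]),np.cos(p[2]),0]);x=np.array([u[1],-u[0],0])
P0=w(p,(1.25,167.4,116.3))[0]; np.save('P0.npy',P0)
f0=np.array(manip.read_force()); t0=manip.read_time()
for d in (1,2,3,4.5,6,8,10,12):
    hit=manip.line_to(P0+u*d,quat(p),velocity=15,force_limit=17)
    F=np.array(manip.read_force())-f0; q=np.array(manip.read_position())-P0
    print(d,hit,'F',(F@u).round(1),(F@x).round(1),F[2].round(1),'pos',(q@u).round(2),(q@x).round(2),round(manip.read_grip_width(),2),round(manip.read_time(),2))
    if hit: break
```

```text
1 False F -4.9 -1.9 0.5 pos 0.52 0.08 28.03 5.61
2 False F -5.3 -1.5 0.5 pos 1.4 0.08 27.93 5.86
3 False F -5.7 -1.6 -0.0 pos 2.59 0.06 27.87 6.11
4.5 False F -4.9 -2.1 1.4 pos 4.12 0.08 28.07 6.36
6 False F -2.4 -1.8 0.1 pos 5.89 0.08 27.75 6.61
8 False F -3.6 -1.7 1.1 pos 7.98 0.05 27.88 6.89
10 False F -0.4 -0.6 2.1 pos 10.27 0.09 27.99 7.17
12 False F -1.2 -2.1 3.8 pos 12.22 0.08 28.13 7.46
```

Run:
```python
from h import *
from workcell import manip
p=np.load('p.npy');u=np.array([-np.sin(p[2]),np.cos(p[2]),0])
for i in range(3):
    print(manip.read_force()@u,manip.read_force(),(manip.read_position()-np.load('P0.npy'))@u); manip.sleep(.1)
cv2.imwrite("pics/w4.png",manip.grab_frame("wrist")["frame"]);s=manip.grab_frame("scene")["frame"]
a=cv2.imread("pics/s3.png")
cv2.imwrite("pics/s4.png",cv2.resize(np.vstack([a[170:280,200:460],s[170:280,200:460]]),None,fx=2.7,fy=2.7,interpolation=cv2.INTER_CUBIC))
```

```text
-1.2968566561405952 [ 0.47338701 -1.2155122   5.60589721] 12.216926330656154
-0.8270818960893962 [ 0.41190182 -0.74553031  4.77452169] 12.215572879199746
1.159638909919916 [1.17914529 1.51919377 4.80319229] 12.210032017031642
```

View pics/w4.png

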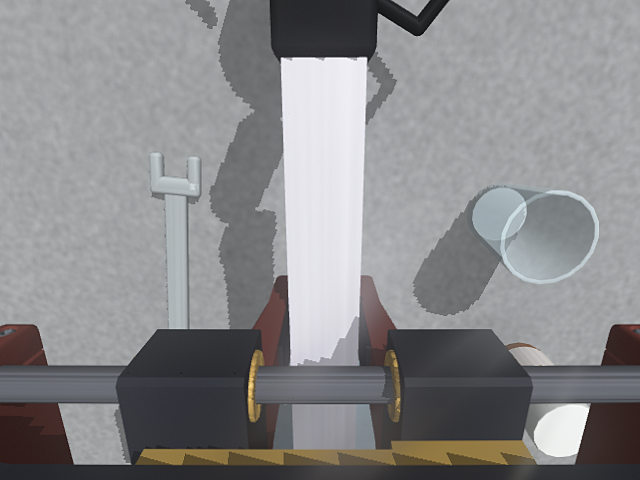

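View pics/s4.png

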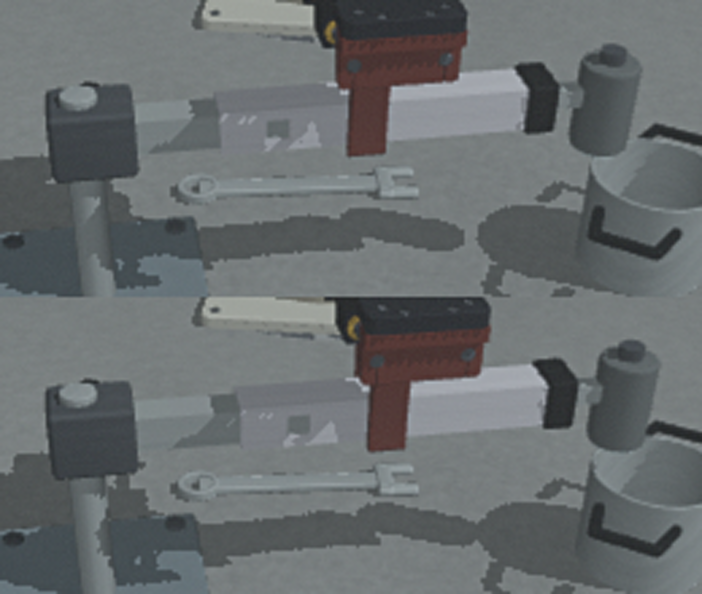

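Run:
```python
from h import *
from workcell import manip
p=np.load('p.npy');u=np.array([-np.sin(p[2]),np.cos(p[2]),0]);x=np.array([u[1],-u[0],0]);P0=np.load('P0.npy')
f0=np.array([.48,-.26,-.2])
def go(d,v,lim):
    hit=manip.line_to(P0+u*d,quat(p),velocity=v,force_limit=lim)
    F=np.array(manip.read_force())-f0; q=np.array(manip.read_position())-P0
    print(round(d,2),hit,'F',(F@u).round(1),(F@x).round(1),F[2].round(1),'pos',(q@u).round(2),(q@x).round(2),round(manip.read_grip_width(),2),round(manip.read_time(),2))
    return hit,F@u
if not go(33,20,12)[0]:
    d=33
    while d<60:
        d+=1
        hit,F=go(d,7,8)
        if hit or F<-9: break
```

```text
33 False F -3.7 0.3 4.4 pos 32.67 0.04 27.94 9.06
34 False F -4.6 0.7 6.1 pos 33.65 0.06 27.76 9.35
35 False F -5.4 0.8 5.8 pos 34.62 0.07 28.3 9.64
36 False F -5.6 0.6 4.6 pos 35.62 0.05 27.77 9.93
37 False F -4.8 -0.7 5.4 pos 36.62 0.05 27.79 10.22
38 False F -4.5 -0.1 5.0 pos 37.59 0.07 28.11 10.52
39 False F -5.9 -0.3 5.6 pos 38.58 0.06 27.52 10.81
40 False F -4.9 -0.5 5.5 pos 39.56 0.05 27.49 11.1
41 False F -5.3 0.4 5.5 pos 40.55 0.05 27.84 11.39
42 False F -2.2 0.1 5.3 pos 41.84 0.04 27.71 11.68
43 False F -2.4 0.3 5.5 pos 42.85 0.03 27.87 11.97
44 False F -3.3 -0.0 4.3 pos 43.83 0.03 27.87 12.27
45 False F -3.0 0.6 5.9 pos 44.81 0.04 27.64 12.56
46 False F -3.4 -0.1 5.2 pos 45.78 0.03 27.65 12.85
47 False F -2.9 0.4 5.4 pos 46.79 0.03 27.82 13.14
48 False F -3.4 0.2 5.7 pos 47.79 0.03 27.93 13.43
49 False F -2.6 -0.3 5.6 pos 48.89 0.05 27.8 13.72
50 False F -0.5 1.4 6.1 pos 50.08 0.02 28.07 14.02
51 False F -0.9 -0.5 6.1 pos 51.15 0.01 27.75 14.31
52 False F -0.4 -0.1 5.8 pos 52.22 0.03 27.91 14.6
53 False F 6.1 -0.0 4.9 pos 53.88 0.0 27.77 14.89
54 False F 1.6 -0.4 5.1 pos 54.42 -0.01 27.7 15.18
55 False F -1.6 0.4 4.7 pos 55.03 0.03 27.69 15.47
56 False F -2.6 -0.6 4.4 pos 55.87 0.04 28.21 15.77
57 False F -3.1 1.3 4.8 pos 56.7 0.0 27.47 16.06
58 False F -8.9 -0.4 5.9 pos 57.1 0.04 27.81 16.35
59 False F -13.8 -0.3 5.3 pos 57.42 -0.0 27.8 16.64
```

```bash
cat > hold.py <<'E'
from h import *
from workcell import manip
import sys
p=np.load('p.npy');u=np.array([-np.sin(p[2]),np.cos(p[2]),0]);x=np.array([u[1],-u[0],0]);P0=np.load('P0.npy')
f0=np.array([.48,-.26,-.2])
d=float(sys.argv[1]);tgt=float(sys.argv[2]);T=float(sys.argv[3])
t0=manip.read_time()
while manip.read_time()-t0<T:
    F=-np.mean([(np.array(manip.read_force())-f0)@u for _ in range(3)])
    d+=np.clip((tgt-F)*0.05,-.4,.15)
    manip.line_to(P0+u*d,quat(p),velocity=10)
    print(round(manip.read_time(),2),'F',F.round(1),'d',round(d,2),((manip.read_position()-P0)@u).round(2))
E
python3 hold.py 58.6 10.5 1.0
```

```text
16.89 F 13.8 d 58.44 57.37
17.14 F 8.8 d 58.52 57.36
17.39 F 10.4 d 58.53 57.36
17.64 F 10.0 d 58.55 57.35
```

```bash
python3 hold.py 58.55 10.5 1.3
python3 - <<'E'
from h import *
from workcell import manip
s=manip.grab_frame("scene")["frame"]; t=manip.grab_frame("side")["frame"]
cv2.imwrite("pics/s5.png",cv2.resize(s[180:260,220:480],None,fx=3,fy=3,interpolation=cv2.INTER_CUBIC))
cv2.imwrite("pics/w5.png",manip.grab_frame("wrist")["frame"])
E
```

```text
17.89 F 11.0 d 58.53 57.36
18.14 F 10.2 d 58.54 57.37
18.39 F 10.8 d 58.53 57.36
18.64 F 9.4 d 58.58 57.36
18.89 F 10.6 d 58.57 57.37
19.14 F 10.6 d 58.57 57.38
```

View pics/s5.png

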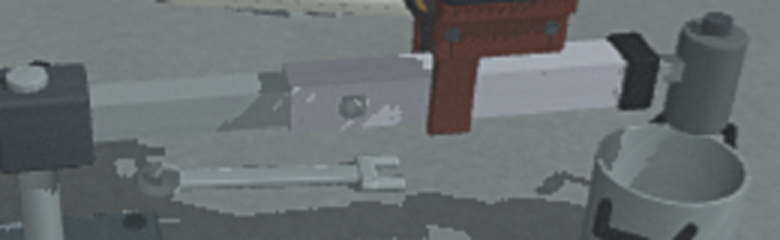

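View pics/w5.png

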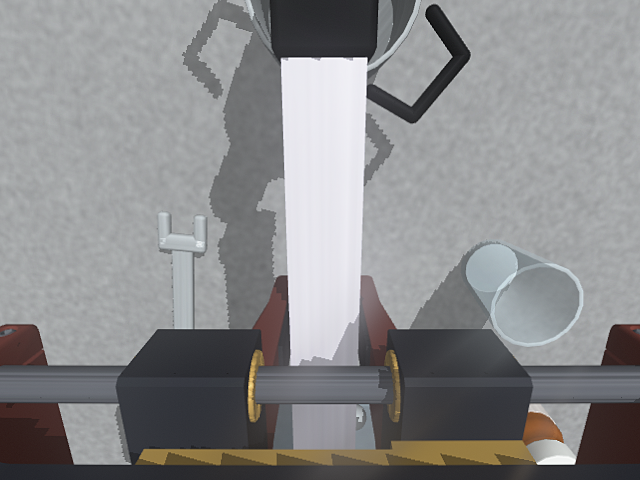

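Run:
```python
from h import *
from workcell import manip
p=np.load('p.npy');u=np.array([-np.sin(p[2]),np.cos(p[2]),0]);P0=np.load('P0.npy')
f0=np.array([.48,-.26,-.2]);q=quat(p)
manip.line_to(P0+u*57.6,q,velocity=10);print((manip.read_force()-f0)@u,(manip.read_position()-P0)@u)
manip.open_gripper(); manip.sleep(.2);print(manip.read_grip_width(),manip.read_force(),manip.read_time())
P=P0+u*57.4
print(manip.line_to(P+[0,0,110],q,velocity=90,force_limit=15)); manip.sleep(.3)
P2=w(p,(0,190,240))[0]
pos,o=manip.read_position(),manip.read_orientation();f=manip.grab_frame("wrist");WR=wristcam(f,pos,o)
cv2.imwrite("pics/w6.png",f["frame"]);s=manip.grab_frame("scene")["frame"];cv2.imwrite("pics/s6f.png",s)
cv2.imwrite("pics/s6.png",cv2.resize(s[180:340,190:480],None,fx=2.7,fy=2.7,interpolation=cv2.INTER_CUBIC))
print(proj(SC,w(p,[(20.5,170,135),(14,170,135)])),proj(WR,w(p,[(20.5,170,135),(14,170,135)])),manip.read_time(),manip.read_force())
```

```text
-5.7842437626947465 57.05962683973687
88.12545107580797 [ 0.15106756 -0.58893513 -0.8057112 ] 20.775
False
[[337.01369278 215.41918608]
 [336.11823989 213.39263398]] [[349.96169492 308.80577635]
 [341.58690057 308.80443103]] 22.55 [-0.41025671 -1.02663469 -0.2075567 ]
```

View pics/w6.png

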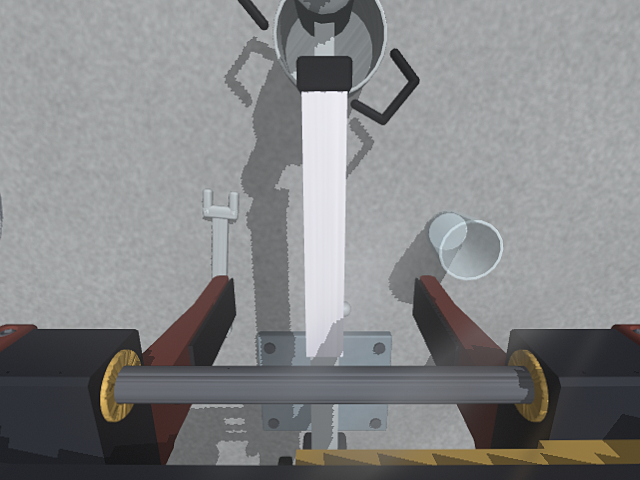

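View pics/s6.png

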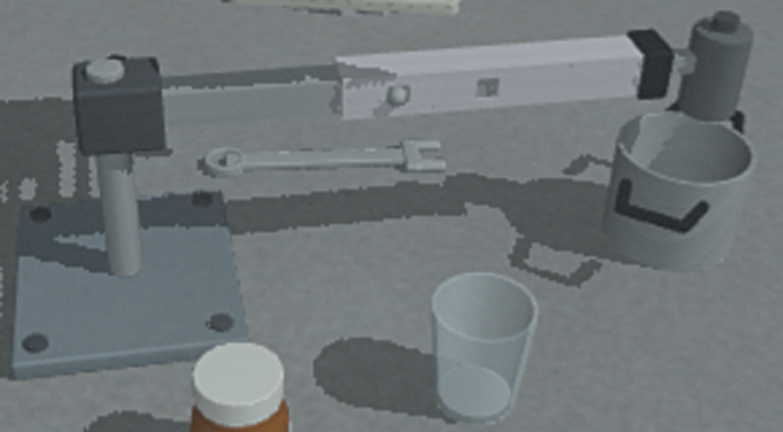

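Run:
```python
import cv2
a=cv2.imread("pics/w6.png");cv2.imwrite("pics/c7.png",cv2.resize(a[285:335,295:365],None,fx=9,fy=9,interpolation=cv2.INTER_NEAREST))
```

```text
(no output)
```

View pics/c7.png

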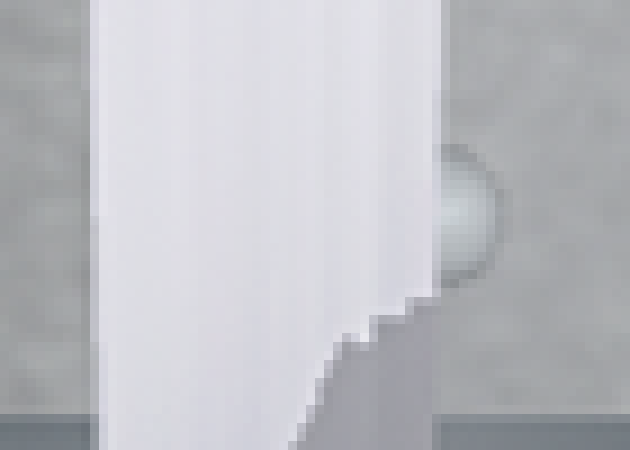

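Run:
```python
from h import *
from workcell import manip
p=np.load('p.npy')
f=manip.grab_frame("wrist");W=wristcam(f,manip.read_position(),manip.read_orientation())
print(proj(W,w(p,[(14,170,149),(20.5,170,135),(18.5,170,135)])))
```

```text
[[342.27886558 317.75701261]
 [349.78065246 308.70156143]
 [347.20542781 308.70160537]]
```

Run:
```python
from h import *
from workcell import manip
p=np.load('p.npy')
manip.line_to([477.33,51.85,204.97],quat(p),velocity=80);manip.sleep(.5)
print(manip.read_position(),manip.read_time())
f=manip.grab_frame("wrist");cv2.imwrite("pics/w7.png",f["frame"])
a=cv2.imread("pics/w1.png")[215:275,320:365];b=f["frame"][215:275,320:365]
cv2.imwrite("pics/c8.png",cv2.resize(np.hstack([a,b]),None,fx=8,fy=8,interpolation=cv2.INTER_NEAREST))
```

```text
[477.33645772  51.97407325 205.03411649] 24.025
```

View pics/c8.png

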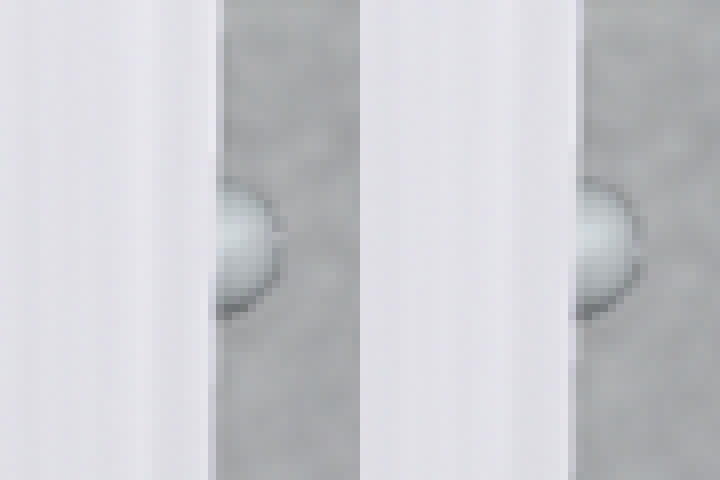

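The two views match: the button sticks out as far as it did at the start. I'm handing the job in.

Run:
```python
from workcell import manip
print(manip.read_force(),manip.read_time()); manip.job_done()
```

```text
[-0.28746262  1.05745227  0.58143073] 24.075
the job is handed in; nothing more can be done
```

The boom is lengthened and locked in the next hole, with its sensor head over the pot. I handed the job in at about 24 s; no verdict is reported.

- **Press and slide:** I pinched the sleeve flat (28.2 mm opening), which pressed the button flush. The sleeve then slid outward at about 5 N and stopped dead after about 57 mm. The highest pull I read at the catch was 13.8 N, for a moment.
- **Pull test:** I held an outward pull of 9 to 11 N for about 2 s without the sleeve moving. I then eased the pull to about 6 N, opened the gripper and lifted clear.
- **Final checks:**
  - The button shows in the new hole.
  - In a wrist picture from the starting viewpoint it stands out as far as it did at the start.
  - The pot, beaker and wrench, and the part of the jar in view, look unmoved, judged by eye.
  - The robot touches nothing.
- **Disagreements:**
  - One earlier wrist picture suggested the button might be about 0.7 mm short of fully out. The matched-viewpoint picture did not bear this out.
  - My visual estimate of the hole spacing was 55 mm, against the 57 mm felt.
  - The wrist camera's sideways calibration was off by about 0.6 mm, which I corrected for before grasping.

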